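# Fill the punch tote and hold it up level

### The job

Three loose steel punches lie on the jeweller's bench beside a wooden tote: lay each flat in the tote's row that fits its length, square to the carrying bar, the two long ones in the long row and the short one in the short row beside the short one already there. Then lift the loaded tote straight up by its carrying bar until it is at least 10 cm clear of the bench, and finish while still holding it there, steady and level, so that the bench under it can be swept. Do not tip the tote, and leave the bowl, steel block, pot and hammer where they are.

Things in the scene. Friction and masses are not known exactly. Their poses are not given: they have to be found in the camera images.
- tote: open wooden tray with a carrying bar, loose on the bench, 112 (x) x 254 (y) x 66 mm high, about 350 g empty, 680 g loaded, then balancing near the middle of the bar. Origin: centre of its underside; z up; x along the bar. Floor 6 mm thick; outer walls 6 mm thick, tops 20 mm above the underside. A row on either side of the bar; in both, punches lie along y, side by side in x.
- long_row (a point): middle of the floor of the tote's long row, 62 mm to its +y side; inside it is 118 mm in y (along the punches) and 100 mm in x, walls 14 mm high; axes as the tote
- short_row (a point): middle of the floor of the tote's short row, 78 mm to its -y side; inside it is 86 mm in y (along the punches) and 100 mm in x, walls 14 mm high; a solid wooden block as high as the walls fills the space between it and the long row; axes as the tote
- long_a: steel punch lying flat: a bar 100 mm long, 12 x 12 mm square in section, the last 12 mm at each end a thinner round nose (100 g or so). Origin: middle of its underside; x runs along its length, z up. One of two equal long punches, loose on the bench.
- long_b: steel punch lying flat: a bar 100 mm long, 12 x 12 mm square in section, the last 12 mm at each end a thinner round nose (100 g or so). Origin: middle of its underside; x runs along its length, z up. The other long punch, loose on the bench.
- short_a: steel punch lying flat: a bar 70 mm long, 12 x 12 mm square in section, the last 12 mm at each end a thinner round nose (68 g or so). Origin: middle of its underside; x runs along its length, z up. The short punch that is loose on the bench.
- short_b: steel punch lying flat: a bar 70 mm long, 12 x 12 mm square in section, the last 12 mm at each end a thinner round nose (68 g or so). Origin: middle of its underside; x runs along its length, z up. The short punch that already lies in the tote's short row, its middle at x = 23 mm, y = -78 mm (each within 6 mm) of the tote, its own x along the tote's y; it stays in that row.
- bar (a point): middle of the tote's dark carrying bar, 59 mm above the tote's underside; x along the bar. The bar is 100 mm long, 14 mm wide (y) and 14 mm high, its top 66 mm above the underside, open space beneath; an upright post (26 mm wide, 8 mm thick) carries it at each end
- bowl: bystander: dark wooden bowl, 90 mm across, 42 mm high; origin under its centre
- block: bystander: flat steel bench block 70 x 70 x 22 mm; origin under its centre
- pot: bystander: terracotta pot, 88 mm across at the rim, 80 mm high, with tool handles standing in it up to 170 mm; origin under its centre
- hammer: bystander: hammer 240 mm long lying flat about crosswise to the robot (along y) beyond the punches; head towards +y; origin on its underside near the middle of its length
Things that resemble listed ones, but are neither listed nor needed, are in the scene too. What is shaped like the short_a but orange or purple is not meant. What is shaped like the long_a but purple is not meant.

How it is judged:
On the way, in this order (a step that is already met when the one before it is completed fails the run):
1. all four punches lie in their own rows, let go, with the tote standing on the bench (y of long_a in the frame of tote between 0.044 and 0.08 m and x of long_a in the frame of tote between -0.05 and 0.05 m and z of long_a in the frame of tote between 0 and 0.012 m and angle between the x axis of each of long_a, long_b, short_a, short_b and the y axis of tote, either way round below 0.35 rad and y of long_b in the frame of tote between 0.044 and 0.08 m and x of long_b in the frame of tote between -0.05 and 0.05 m and z of long_b in the frame of tote between 0 and 0.012 m and y of short_a in the frame of tote between -0.096 and -0.06 m and x of short_a in the frame of tote between -0.05 and 0.05 m and z of short_a in the frame of tote between 0 and 0.012 m and y of short_b in the frame of tote between -0.096 and -0.06 m and x of short_b in the frame of tote between -0.05 and 0.05 m and z of short_b in the frame of tote between 0 and 0.012 m and height (world z) of tote below 0.006 m and angle between tote's own z axis and vertical below 0.05 rad and contact force between the fingers and long_a below 0.1 N and contact force between the fingers and long_b below 0.1 N and contact force between the fingers and short_a below 0.1 N), for 0.2 s.
2. the loaded tote is lifted clear of the bench, held in the fingers (y of long_a in the frame of tote between 0.044 and 0.08 m and x of long_a in the frame of tote between -0.05 and 0.05 m and z of long_a in the frame of tote between 0 and 0.012 m and angle between the x axis of each of long_a, long_b, short_a, short_b and the y axis of tote, either way round below 0.35 rad and y of long_b in the frame of tote between 0.044 and 0.08 m and x of long_b in the frame of tote between -0.05 and 0.05 m and z of long_b in the frame of tote between 0 and 0.012 m and y of short_a in the frame of tote between -0.096 and -0.06 m and x of short_a in the frame of tote between -0.05 and 0.05 m and z of short_a in the frame of tote between 0 and 0.012 m and y of short_b in the frame of tote between -0.096 and -0.06 m and x of short_b in the frame of tote between -0.05 and 0.05 m and z of short_b in the frame of tote between 0 and 0.012 m and height (world z) of tote above 0.05 m and contact force between the fingers and tote above 2 N), for 0.2 s.
At the end, for the whole second after the job is handed in: Held in the fingers, the tote's underside is 95 to 350 mm above the bench, tilt under 0.12 rad, still (0.03 m/s, 0.15 rad/s), touching no bystander; each punch lies on the floor of its own row, lengthwise within 0.35 rad, its middle within 18 mm of the row's middle along the row (y of long_a in the frame of tote between 0.044 and 0.08 m and x of long_a in the frame of tote between -0.05 and 0.05 m and z of long_a in the frame of tote between 0 and 0.012 m and angle between the x axis of each of long_a, long_b, short_a, short_b and the y axis of tote, either way round below 0.35 rad and y of long_b in the frame of tote between 0.044 and 0.08 m and x of long_b in the frame of tote between -0.05 and 0.05 m and z of long_b in the frame of tote between 0 and 0.012 m and y of short_a in the frame of tote between -0.096 and -0.06 m and x of short_a in the frame of tote between -0.05 and 0.05 m and z of short_a in the frame of tote between 0 and 0.012 m and y of short_b in the frame of tote between -0.096 and -0.06 m and x of short_b in the frame of tote between -0.05 and 0.05 m and z of short_b in the frame of tote between 0 and 0.012 m and height (world z) of tote between 0.095 and 0.35 m and angle between tote's own z axis and vertical below 0.12 rad and linear speed of tote below 0.03 m/s and angular speed of tote below 0.15 rad/s and contact force between the fingers and tote above 2 N and contact force between tote and bowl below 0.1 N and contact force between tote and block below 0.1 N and contact force between tote and pot below 0.1 N and contact force between tote and hammer below 0.1 N); the arm keeps its last pose, push and grip.
It fails at once if the bowl was moved more than 30 mm (distance of bowl from where it was at the start of the episode above 0.03 m).
It fails at once if the block was moved more than 30 mm (distance of block from where it was at the start of the episode above 0.03 m).
It fails at once if the pot was moved more than 30 mm (distance of pot from where it was at the start of the episode above 0.03 m).
It fails at once if the hammer was moved more than 30 mm (distance of hammer from where it was at the start of the episode above 0.03 m).
It fails at once if the tote was tipped by more than 0.35 rad (angle between tote's own z axis and vertical above 0.35 rad).
It also fails if it takes over 72 s, if anything falls off the work surface, if the arm or the gripper's body presses on something with over 40 N, if the wrist force passes 120 N, or if a joint passes its speed limit or range.

### The arm

A 6-joint arm with a two-finger parallel gripper is mounted at the origin on the work surface. World frame = base frame: x ahead of the robot, y to its left, z up, the work surface at z = 0. Lengths are in m, angles in rad, forces in N, time in s.
With the tool pointing down it reaches from about 0.3 to 0.875 m from the base axis. Payload 6.4 kg.
Tool frame: the origin (TCP) lies on the centre line of the jaws, within the pads' length; the fingertips stand 22 mm ahead of it and the grasp point (between the pads) lies 3 mm ahead of it; z points along the fingers, y is the line along which they close (so a half turn about z gives the same grasp; the last joint's range is limited). The gripper opens to 85 mm and grips with 20 to 120 N. Pads are 22 mm wide; open, the fingers measure 114 mm over their backs; the gripper's body (76 mm by 85 mm) begins 54 mm behind the grasp point. The pads swing forward as they close: fully open they stand 13 mm farther back than shut.
Start: joints at [-1.482, 0.181, 1.607, -0, 1.354, -0.206], TCP at [0.167, -0.55, 0.253] pointing down, gripper open.
Joint ranges: [-2.99, 2.99], [-0.89, 2.07], [0.3, 2.58], [-1.14, 4.28], [0, 2.63], [-3.12, 3.12]. Speed limits (rad/s): [2.57, 2.57, 3.01, 3.14, 3.14, 3.14].

### API

Orientations are given as a unit quaternion [w, x, y, z].
In Python, from bench import ctrl gives the robot as it stands. The module is installed in compiled form; this text tells all that it offers.
- The arm moves only by the tool servo_tool, never from a script. Its argument "commands" is a list of rows, each a list of 3 entries, a list of its own where there are three numbers: the shift along the tool's x, y, z in mm, then the turn about the tool's z in rad, then the finger opening in mm, from 0 to 85.4. In form: [[[dx, dy, dz], turn, jaw], ...]. A call has 1 to 20 rows; each row shifts and turns the commanded pose from where the row before left it, along the tool's axes as they then stand; what a row does not reach is not made up. A row lasts 1/8 s, in which the tool goes at most 62.5 mm and 10.7 degrees, less where a joint would pass 70% of its speed; a pose out of reach is approached as far as the arm can. A call with a gripper value outside its range is refused whole. The fingers move at their own pace and stop on an object; the grip force is fixed at half the most. Time passes only in rows, so rows that do not move let the fingers close. It gives the time, the measured TCP pose, the force, the opening and the grip force at its end, in the units of the state.
- ctrl.get_obs(): the state, without advancing time (a new reading comes with each control period).
- ctrl.camera(name): name is "side" or "top" or "wrist"; returns a dict with "color" (420x560x3 uint8, red, green, blue), "z_map" (420x560 float32, m along the optical axis (not along the pixel's ray), 0 where there is no reading), "fx", "fy", "cx", "cy" (pixels), "k1" (the pictures are not rectified: a ray, as slopes to the right and down, at radius r is drawn at 1 + k1 r^2 times it, then the intrinsics apply), "R" (3x3) and "t" (3): a world point X has camera coordinates R X + t. Camera axes: x right, y down, z forward; pixel columns grow to the right and rows downward; lengths in m; the calibration is good to about 2 mm. A picture is of the moment at which its call begins.
- ctrl.hand_in(): hands the job in; it is judged then, once.
The state is a dict: "time_s": time; "q": joint angles; "dq": joint speeds; "joint_efforts": joint torques, N m; "eef_pos": TCP position; "eef_rot": TCP orientation; "wrist_force": force on the tool from outside, world axes, zero at the start; "torque": the same for the moment, N m; "opening": opening from 0.0 (shut) to 1.0 (fully open); "grasp_force": force on a finger pad.
Only numpy, scipy, OpenCV 4.12 (cv2) and the standard library are available. Lean on these libraries where they do the work, as an engineer would, in place of code of your own. Each camera call takes 0.05 s, during which the arm holds its last target. There are 200 camera calls.

## Working session

There is one attempt and no reset: what is moved stays moved. The work goes in short steps, Python scripts to look and compute and a tool call to move; the robot and the scene stay as the last step left them, time stands still between calls to the robot, and variables do not carry over. Pictures are saved under pics/ and viewed, at most 10 in all, crops included, and the job is handed in when it is done.

Besides the shell and the picture viewer there is one more tool, called as a command line: name --argument value ..., lists and objects as JSON in quotes. servo_tool: Moves the arm, as the interface text tells. Its arguments: {"type":"object","properties":{"commands":{"type":"array"}},"required":["commands"]}

```bash
mkdir -p pics; cat > h.py <<'E'
import numpy as np, cv2
from bench import ctrl
def shot(name,fn=None):
    c=ctrl.camera(name)
    np.savez('pics/'+(fn or name)+'.npz',**c)
    if fn: cv2.imwrite('pics/'+fn+'.png',c['color'][...,::-1])
    return c
def load(fn): return dict(np.load('pics/'+fn+'.npz'))
def cloud(c):
    K=np.array([[c['fx'],0,c['cx']],[0,c['fy'],c['cy']],[0,0,1.]])
    h,w=c['z_map'].shape
    v,u=np.mgrid[:h,:w]
    p=np.stack([u,v],-1).reshape(-1,1,2).astype(float)
    xy=cv2.undistortPoints(p,K,np.array([float(c['k1']),0,0,0,0])).reshape(h,w,2)
    P=np.dstack([xy,np.ones((h,w))])*c['z_map'][...,None]
    W=(P-c['t'])@c['R']
    W[c['z_map']<=0]=np.nan
    return W
E
python3 - <<'E'
from h import *
for n in('top','side'):
    c=shot(n,n+'0'); W=cloud(c)
    print(n,c['fx'],c['k1'],-c['R'].T@c['t'])
    for r,q in((60,60),(60,500),(210,280),(360,60),(360,500)): print(r,q,W[r,q].round(3))
o=ctrl.get_obs();print(o)
E
```

```text
top 396.9519112417635 -0.1141292046726223 [ 0.47505549 -0.12742036  1.21294501]
60 60 [ 1.559  1.144 -0.74 ]
60 500 [ 1.548 -1.296 -0.758]
210 280 [ 0.623 -0.102  0.001]
360 60 [0.148 0.591 0.002]
360 500 [ 0.157 -0.78   0.004]
side 428.96028548400255 -0.096958786200864 [ 0.38595023 -0.8631827   0.68609083]
60 60 [ 0.221 -0.068  0.433]
60 500 [ 2.433  1.226 -0.2  ]
210 280 [ 0.63 -0.06 -0.  ]
360 60 [ 0.126 -0.368 -0.   ]
360 500 [ 0.898 -0.58  -0.002]
{'time_s': 0.1, 'q': array([-1.48225272e+00,  1.81489100e-01,  1.60789817e+00, -1.15062250e-05,
        1.35381431e+00, -2.06293957e-01]), 'dq': array([ 0.00063727, -0.00186453, -0.00213198, -0.0011045 , -0.00154853,
       -0.00250653]), 'joint_efforts': array([ 4.90634211e-04, -4.45875621e+01, -3.52237487e+01, -3.52064053e-04,
        4.20431243e-03, -5.50023515e-06]), 'eef_pos': array([ 0.16706097, -0.54971146,  0.25246641]), 'eef_rot': array([-8.03397410e-04,  9.89153013e-01,  1.46886587e-01,  4.17279275e-05]), 'wrist_force': array([ 0.81900557, -0.4335009 ,  0.53973935]), 'torque': array([ 0.03400836, -0.0899246 , -0.0112559 ]), 'grasp_force': 0.0, 'opening': 1.002117323817378}
```

View pics/top0.png

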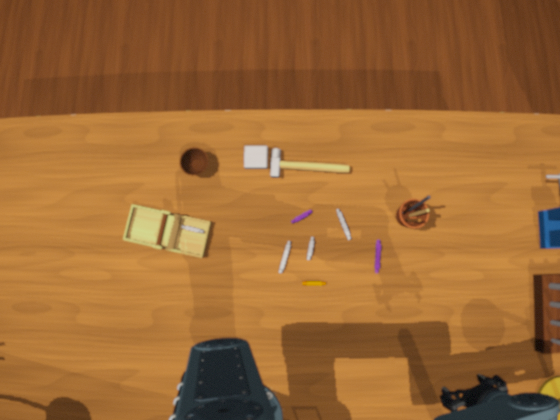

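View pics/side0.png

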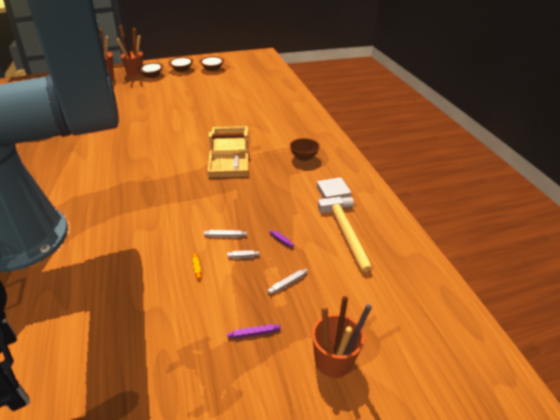

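Top view: the silver punches are long at (285,256), long at (344,224) and short at (311,248). The look-alikes are purple at (302,215) and (378,256), and orange at (314,283). The tote is at (168,231), with its short row towards the right (-y) and short_b at (191,229). The pot is at (413,214), the hammer at (312,165), the block at (256,157) and the bowl at (195,161). Silver is what fits the description. I'll confirm it in a crop and measure.

```bash
python3 - <<'E'
from h import *
c=load('top0');W=cloud(c);im=c['color']
cr=im[190:300,110:400]; cv2.imwrite('pics/crop.png',cv2.resize(cr[...,::-1],None,fx=2.7,fy=2.7,interpolation=cv2.INTER_CUBIC))
for fn in('top0','side0'):
    c=load(fn);W=cloud(c);im=c['color']
    hsv=cv2.cvtColor(im,cv2.COLOR_RGB2HSV)
    ok=(W[...,0]>.3)&(W[...,0]<.75)&(W[...,1]<.33)&(W[...,1]>-.45)&(W[...,2]>-.01)&(W[...,2]<.03)
    for nm,m in(('silver',ok&(hsv[...,1]<90)&(hsv[...,2]>90)),('purple',ok&(hsv[...,0]>120)&(hsv[...,0]<165)&(hsv[...,1]>100))):
        n,l,s,ce=cv2.connectedComponentsWithStats(m.astype(np.uint8))
        for i in range(1,n):
            if s[i,4]<25: continue
            P=W[l==i]; xy=P[:,:2]; mu=xy.mean(0); 
            (cx,cy),(w,h),a=cv2.minAreaRect((xy*1000).astype(np.float32))
            e,V=np.linalg.eigh(np.cov((xy-mu).T)); d=V[:,1]
            print(fn,nm,ce[i].round(),s[i,4],'mean',mu.round(4),'rect',round(cx),round(cy),round(w),round(h),'ang',np.degrees(np.arctan2(d[1],d[0])).round(1),'z',np.median(P[:,2]).round(3))
c=load('top0');W=cloud(c)
# tote: points above 8mm
m=(W[...,2]>.012)&(W[...,0]>.4)&(W[...,0]<.75)&(W[...,1]>.05)&(W[...,1]<.4)
n,l,s,ce=cv2.connectedComponentsWithStats(m.astype(np.uint8))
for i in range(1,n):
    if s[i,4]<30: continue
    P=W[l==i]; r=cv2.minAreaRect((P[:,:2]*1000).astype(np.float32)); print(ce[i].round(),s[i,4],r,P[:,2].max())
    B=P[P[:,2]>.055]
    if len(B)>10: print('bar',len(B),cv2.minAreaRect((B[:,:2]*1000).astype(np.float32)),B.mean(0),np.percentile(B[:,2],[10,50,90]))
E
```

```text
top0 silver [275. 172.] 74 mean [ 0.7368 -0.0854] rect 737 -84 28 25 ang 118.0 z 0.026
top0 silver [343. 224.] 172 mean [ 0.5791 -0.295 ] rect 580 -296 100 18 ang -158.7 z 0.012
top0 silver [168. 225.] 39 mean [0.5743 0.2389] rect 570 239 9 61 ang 169.8 z 0.022
top0 silver [192. 229.] 120 mean [0.5638 0.1661] rect 564 168 76 17 ang 76.7 z 0.018
top0 silver [147. 234.] 123 mean [0.5488 0.3087] rect 549 309 50 31 ang 60.1 z 0.008
top0 silver [310. 248.] 122 mean [ 0.5052 -0.1935] rect 506 -194 17 68 ang 169.1 z 0.012
top0 silver [285. 257.] 179 mean [ 0.48   -0.1159] rect 481 -116 17 99 ang 163.6 z 0.012
top0 purple [301. 216.] 89 mean [ 0.6025 -0.1667] rect 603 -166 14 68 ang 119.9 z 0.012
top0 purple [377. 256.] 147 mean [ 0.4821 -0.3971] rect 481 -399 16 97 ang 175.4 z 0.012
side0 silver [236. 162.] 48 mean [0.5619 0.1618] rect 561 166 70 12 ang 78.1 z 0.018
side0 silver [324. 205.] 137 mean [ 0.7357 -0.0933] rect 737 -89 29 28 ang 160.1 z 0.023
side0 silver [224. 233.] 224 mean [ 0.4775 -0.118 ] rect 480 -111 30 96 ang 162.8 z 0.01
side0 silver [242. 254.] 164 mean [ 0.5033 -0.196 
[... 202 characters left out ...]
ang 119.2 z 0.01
side0 purple [254. 331.] 358 mean [ 0.4813 -0.4002] rect 480 -399 14 96 ang 175.8 z 0.011
[193. 171.] 101 ((738.6006469726562, 160.90907287597656), (78.12318420410156, 22.242815017700195), 89.31231689453125) 0.047249675212403246
[167. 231.] 1157 ((558.0665283203125, 246.86537170410156), (257.6100158691406, 113.5807876586914), 77.77763366699219) 0.07290480728466267
bar 229 ((558.4076538085938, 246.82382202148438), (27.51873016357422, 113.27528381347656), 79.16727447509766) [0.55544774 0.24530878 0.06604504] [0.06149914 0.0667745  0.06964383]
[192. 229.] 89 ((563.2189331054688, 165.74020385742188), (71.4884262084961, 13.384435653686523), 79.54488372802734) 0.025851204567849007
```

View pics/crop.png

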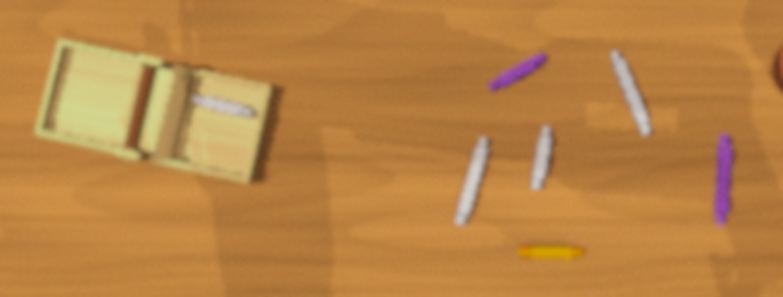

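The crop confirms it: the silver long punches are at crop (472,180) and (631,93) and the silver short one at (542,157). The purple and orange pieces are clearly different. Measured lengths are 99, 100 and 68 mm with tops at 12 mm, which matches the spec. The tote centre is about (0.558, 0.247) with yaw about -11.7°, and short_b comes out at tote (22, -78) mm, as expected. Moving over the first long punch.

servo_tool --commands '[[[35.5,-27,11],0,40],[[35.5,-27,11],0,40],[[35.5,-27,11],0,40],[[35.5,-27,11],0,40],[[35.5,-27,11],0,40],[[35.5,-27,11],0,40],[[35.5,-27,11],0,40],[[35.5,-27,11],0,40],[[35.5,-27,11],0,40],[[35.5,-27,11],0,40],[[35.5,-27,11],0,40],[[35.5,-27,11],0,40],[[0,0,0],0.145,40],[[0,0,0],0.145,40],[[0,0,0],0.145,40],[[0,0,0],0.145,40],[[0,0,0],0,40]]'

```text
time_s: 2.22
eef_pos: [0.4803, -0.1162, 0.121]
eef_rot: [-0.0, 0.99, -0.141, -0.0]
wrist_force: [-0.2, -0.8, 0.8]
opening: 0.468
grasp_force: 0.0
```

```bash
cat >> h.py <<'E'
def pose():
    o=ctrl.get_obs(); w,x,y,z=o['eef_rot']
    R0=np.array([1-2*(y*y+z*z),2*(x*y+w*z)])
    return o,o['eef_pos'],np.arctan2(R0[1],R0[0])
def go(x,y,z,phi_deg):
    "tool-frame shift (mm) at the present heading, then turn (rad)"
    o,p,f=pose(); d=np.array([x,y,z])-p; c,s=np.cos(f),np.sin(f)
    t=(np.radians(phi_deg)-f+np.pi)%(2*np.pi)-np.pi
    v=np.array([c*d[0]+s*d[1],s*d[0]-c*d[1],-d[2]])*1000
    a=np.radians(phi_deg); c,s=np.cos(a),np.sin(a)
    u=np.array([c*d[0]+s*d[1],s*d[0]-c*d[1],-d[2]])*1000
    print('t',round(o['time_s'],2),'pos',p.round(4),'phi',np.degrees(f).round(1),'open',round(o['opening'],3),'grip',round(o['grasp_force'],1),'F',o['wrist_force'].round(1))
    print('shift now',v.round(1),'| after turn',u.round(1),'| turn',round(-t,3),'q6',o['q'][5].round(2))
E
python3 - <<'E'
from h import *
go(.480,-.116,.0255,-16.4)
c=shot('wrist','w1')
W=cloud(c);im=c['color'];hsv=cv2.cvtColor(im,cv2.COLOR_RGB2HSV)
m=(W[...,2]>.006)&(W[...,2]<.02)&(hsv[...,1]<90)&(hsv[...,2]>90)
n,l,s,ce=cv2.connectedComponentsWithStats(m.astype(np.uint8))
for i in range(1,n):
    if s[i,4]>150: P=W[l==i]; print(ce[i].round(),s[i,4],cv2.minAreaRect((P[:,:2]*1000).astype(np.float32)),np.median(P[:,2]))
E
```

```text
t 2.23 pos [ 0.4803 -0.1162  0.121 ] phi -16.3 open 0.468 grip 0.0 F [-0.2 -0.8  0.8]
shift now [-0.4 -0.1 95.5] | after turn [-0.4 -0.1 95.5] | turn 0.002 q6 1.38
[543.  23.] 1225 ((551.7168579101562, -307.37982177734375), (39.89564895629883, 13.628337860107422), 22.536333084106445) 0.011244253169068352
[387. 139.] 1997 ((506.5997009277344, -195.68649291992188), (12.585972785949707, 69.8436050415039), 78.16962432861328) 0.011499693131658993
[281. 208.] 2518 ((480.8357238769531, -118.29396057128906), (11.662358283996582, 99.86199951171875), 73.39615631103516) 0.011688745531998012
```

The wrist view agrees within 2 mm: long1 is at (0.481, -0.118), 73.4°. Descending, gripping and lifting.

servo_tool --commands '[[[0,1,30],0,40],[[0,0,30],0,40],[[0,0,20],0,40],[[0,0,15],0,40],[[0,0,0],0,40],[[0,0,0],0,0],[[0,0,0],0,0],[[0,0,0],0,0],[[0,0,0],0,0],[[0,0,0],0,0],[[0,0,0],0,0],[[0,0,-30],0,0],[[0,0,-40],0,0],[[0,0,-40],0,0],[[0,0,0],0,0]]'

```text
time_s: 4.15
eef_pos: [0.4826, -0.1184, 0.1398]
eef_rot: [0.001, 0.99, -0.142, 0.004]
wrist_force: [0.6, 0.4, -1.0]
opening: 0.115
grasp_force: 58.9
```

```bash
python3 - <<'E'
from h import *
th=np.radians(-11.7);C=np.array([.558,.247]);X=np.array([np.cos(th),np.sin(th)]);Y=np.array([-X[1],X[0]])
p=C-.022*X+.062*Y;print(p);go(*p,.06,78.3)
E
```

```text
[0.54902991 0.31217313]
t 4.15 pos [ 0.4826 -0.1184  0.1398] phi -16.3 open 0.115 grip 58.9 F [ 0.6  0.4 -1. ]
shift now [ -57.3 -431.9   79.8] | after turn [435.1 -22.3  79.8] | turn -1.652 q6 1.38
```

servo_tool --commands '[[[-5.7,-43.2,0],0,0],[[-5.7,-43.2,0],0,0],[[-5.7,-43.2,0],0,0],[[-5.7,-43.2,0],0,0],[[-5.7,-43.2,0],0,0],[[-5.7,-43.2,0],0,0],[[-5.7,-43.2,0],0,0],[[-5.7,-43.2,0],0,0],[[-5.7,-43.2,0],0,0],[[-5.7,-43.2,0],0,0],[[0,0,0],-0.165,0],[[0,0,0],-0.165,0],[[0,0,0],-0.165,0],[[0,0,0],-0.165,0],[[0,0,0],-0.165,0],[[0,0,0],-0.165,0],[[0,0,0],-0.165,0],[[0,0,0],-0.165,0],[[0,0,0],-0.165,0],[[0,0,0],-0.165,0]]'

```text
time_s: 6.65
eef_pos: [0.5461, 0.3128, 0.1343]
eef_rot: [-0.0, 0.774, 0.633, -0.001]
wrist_force: [-0.3, 0.0, -0.8]
opening: 0.114
grasp_force: 59.0
```

```bash
python3 - <<'E'
from h import *
go(.549,.312,.06,78.3)
c=shot('wrist','w2')
W=cloud(c);p=ctrl.get_obs()['eef_pos']
q=lambda m:print(m.sum(),cv2.minAreaRect((W[m][:,:2]*1000).astype(np.float32)),np.median(W[m][:,2]))
near=(abs(W[...,0]-.558)<.2)&(abs(W[...,1]-.247)<.2)
q(near&(W[...,2]>.014)&(W[...,2]<.024)); q(near&(W[...,2]>.055)&(W[...,2]<.075))
print(np.histogram(W[near][:,2],bins=np.arange(-.01,.2,.01)))
E
```

```text
t 6.65 pos [0.5461 0.3128 0.1343] phi 78.5 open 0.114 grip 59.0 F [-0.3  0.  -0.8]
shift now [-0.3  3.  74.3] | after turn [-0.2  3.  74.3] | turn 0.004 q6 0.53
5903 ((640.1232299804688, 277.180419921875), (140.34735107421875, 287.3380126953125), 61.47235870361328) 0.019738499111605835
28 ((611.0802612304688, 233.42398071289062), (26.61221694946289, 5.333382606506348), 73.79330444335938) 0.05771010992638464
(array([78606, 72209,  4307,  2385,   339,   245,    65,     5,     0,
           0,     0,    19,  5886,   870,   945,  1356,  2191,  7960,
        6388, 12047]), array([-0.01,  0.  ,  0.01,  0.02,  0.03,  0.04,  0.05,  0.06,  0.07,
        0.08,  0.09,  0.1 ,  0.11,  0.12,  0.13,  0.14,  0.15,  0.16,
        0.17,  0.18,  0.19]))
```

View pics/w2.png

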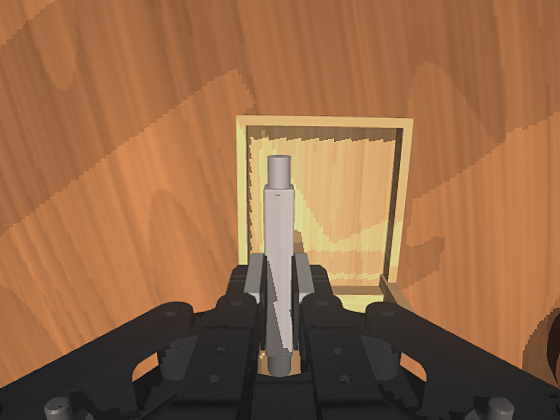

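The punch is held square between the pads, from (279,155) to (278,375). The long row lies beneath it, with its walls at cols ~243 and ~408 and its far wall at row ~121. Before lowering, I'll refine the tote pose from the wall tops.

```bash
cat >> h.py <<'E'
C=np.array([.558,.247]);TH=-11.7
def loc(P,C=C,th=TH):
    a=np.radians(th);d=P[...,:2]-C
    return np.stack([d[...,0]*np.cos(a)+d[...,1]*np.sin(a),-d[...,0]*np.sin(a)+d[...,1]*np.cos(a)],-1)*1000
def tote(p): 
    a=np.radians(TH);return C[0]+(p[0]*np.cos(a)-p[1]*np.sin(a))/1000,C[1]+(p[0]*np.sin(a)+p[1]*np.cos(a))/1000
E
python3 - <<'E'
from h import *
for fn in('w2','top0','side0'):
    c=load(fn);W=cloud(c);L=loc(W);z=W[...,2]
    wall=(z>.0165)&(z<.026)
    for nm,ax,s,lo,hi,o in(('x+',0,1,53,10,100),('x-',0,-1,53,10,100),('y+',1,1,124,-40,40),('y-',1,-1,124,-40,40)):
        b=1-ax
        m=wall&(abs(s*L[...,ax]-lo)<7)&(L[...,b]>lo*0+o*0+hi)&(L[...,b]<o)
        if m.sum()<12: continue
        k=np.polyfit(L[m][:,b],L[m][:,ax],1); v=L[m][:,ax]
        print(fn,nm,m.sum(),'med',np.median(v).round(1),'5-95',np.percentile(v,[5,95]).round(1),'slope deg',np.degrees(np.arctan(k[0])).round(2))
E
```

```text
w2 x+ 1345 med 54.9 5-95 [52.1 58.3] slope deg 0.83
w2 x- 1028 med -50.4 5-95 [-53.3 -47.6] slope deg 0.7
w2 y+ 1237 med 121.7 5-95 [119.  124.5] slope deg -0.68
top0 x+ 44 med 54.2 5-95 [51.3 56.7] slope deg 0.62
top0 x- 42 med -53.1 5-95 [-56.  -50.5] slope deg 0.87
top0 y+ 67 med 123.3 5-95 [120.2 127.5] slope deg -0.82
top0 y- 60 med -125.7 5-95 [-128.5 -122.3] slope deg -0.14
side0 y+ 41 med 121.2 5-95 [118.6 126.2] slope deg -0.43
side0 y- 66 med -127.1 5-95 [-130.2 -121. ] slope deg 0.55
```

```bash
sed -i 's/^C=.*/C=np.array([.5586,.245]);TH=-12.4/' h.py; python3 - <<'E'
from h import *
print(loc(pose()[1])); go(*tote((-22,62)),.032,77.6)
E
```

```text
[-26.71429669  63.60111919]
t 6.7 pos [0.5462 0.3129 0.1344] phi 78.9 open 0.115 grip 59.0 F [ 0.5 -0.2 -0.5]
shift now [ -1.7   4.7 102.4] | after turn [ -1.6   4.7 102.4] | turn 0.022 q6 0.53
```

servo_tool --commands '[[[-1.7,4.7,30],0.022,0],[[0,0,30],0,0],[[0,0,20],0,0],[[0,0,10],0,0],[[0,0,6],0,0],[[0,0,5],0,0],[[0,0,0],0,0],[[0,0,0],0,22],[[0,0,0],0,22],[[0,0,0],0,22],[[0,0,-15],0,22],[[0,0,-30],0,22],[[0,0,-40],0,22],[[0,0,0],0,40]]'

```text
time_s: 8.45
eef_pos: [0.5544, 0.3117, 0.1258]
eef_rot: [0.001, 0.783, 0.622, 0.004]
wrist_force: [0.1, 0.7, 0.5]
opening: 0.455
grasp_force: 0.0
```

```bash
python3 - <<'E'
from h import *
go(.506,-.195,.125,-11.5)
c=shot('wrist','w3');W=cloud(c);L=loc(W);hsv=cv2.cvtColor(c['color'],cv2.COLOR_RGB2HSV)
m=(abs(L[...,0])<48)&(abs(L[...,1]-62)<57)&(hsv[...,1]<50)&(hsv[...,2]>60)&(W[...,2]<.03)
print(m.sum(),cv2.minAreaRect(L[m].astype(np.float32)),np.percentile(W[m][:,2],[10,50,90]))
E
```

```text
t 8.45 pos [0.5544 0.3117 0.1258] phi 76.9 open 0.455 grip 0.0 F [0.1 0.7 0.5]
shift now [-504.5   67.3    0.8] | after turn [ 53.6 506.2   0.8] | turn 1.544 q6 0.55
2437 ((-21.224567413330078, 59.83794021606445), (104.82393646240234, 11.787213325500488), 88.83946228027344) [0.01589075 0.01770926 0.01865981]
```

View pics/w3.png

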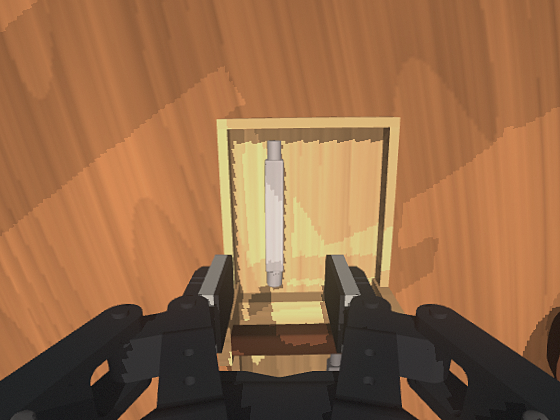

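The first long punch lies flat and square in the long row, pixels (275,142)–(275,287), at tote (-21, 60) mm. Going for the second long punch.

servo_tool --commands '[[[-45.1,12.6,0],0,40],[[-45.1,12.6,0],0,40],[[-45.1,12.6,0],0,40],[[-45.1,12.6,0],0,40],[[-45.1,12.6,0],0,40],[[-45.1,12.6,0],0,40],[[-45.1,12.6,0],0,40],[[-45.1,12.6,0],0,40],[[-45.1,12.6,0],0,40],[[-45.1,12.6,0],0,40],[[-45.1,12.6,0],0,40],[[-45.1,12.6,0],0,40],[[-45.1,12.6,0],0,40],[[0,0,0],0.161,40],[[0,0,0],0.161,40],[[0,0,0],0.161,40],[[0,0,0],0.161,40],[[0,0,0],0.161,40],[[0,0,0],0.161,40],[[0,0,0],0,40]]'

```text
time_s: 11.0
eef_pos: [0.5779, -0.2971, 0.1194]
eef_rot: [-0.001, 0.982, 0.188, -0.001]
wrist_force: [-0.4, -0.1, 0.1]
opening: 0.469
grasp_force: 0.0
```

```bash
cat >> h.py <<'E'
def silver(fn):
    c=shot('wrist',fn);W=cloud(c);hsv=cv2.cvtColor(c['color'],cv2.COLOR_RGB2HSV)
    m=(W[...,2]>.005)&(W[...,2]<.02)&(hsv[...,1]<90)&(hsv[...,2]>90)
    n,l,s,ce=cv2.connectedComponentsWithStats(m.astype(np.uint8))
    for i in range(1,n):
        if s[i,4]>800: P=W[l==i]; print(ce[i].round(),s[i,4],cv2.minAreaRect((P[:,:2]*1000).astype(np.float32)),np.median(P[:,2]))
E
python3 - <<'E'
from h import *
silver('w4'); go(.580,-.2965,.026,21.6)
E
```

```text
[280. 206.] 2573 ((580.18798828125, -297.0299072265625), (99.98524475097656, 11.669546127319336), 21.278486251831055) 0.011741957296859002
[106. 252.] 1448 ((506.9989013671875, -196.143798828125), (12.388069152832031, 70.1311264038086), 79.59384155273438) 0.011560301298352678
t 11.05 pos [ 0.5779 -0.2972  0.1195] phi 21.8 open 0.471 grip 0.0 F [-0.1 -0.1  0. ]
shift now [ 2.2  0.1 93.5] | after turn [ 2.2  0.1 93.5] | turn 0.003 q6 0.53
```

servo_tool --commands '[[[2.2,0.3,30],0.008,40],[[0,0,30],0,40],[[0,0,20],0,40],[[0,0,13.5],0,40],[[0,0,0],0,40],[[0,0,0],0,0],[[0,0,0],0,0],[[0,0,0],0,0],[[0,0,0],0,0],[[0,0,0],0,0],[[0,0,-30],0,0],[[0,0,-45],0,0],[[0,0,-45],0,0],[[0,0,0],0,0]]'

```text
time_s: 12.8
eef_pos: [0.5829, -0.2987, 0.1518]
eef_rot: [0.003, 0.983, 0.183, 0.003]
wrist_force: [-0.6, 0.3, -1.5]
opening: 0.11
grasp_force: 58.8
```

```bash
python3 - <<'E'
from h import *
go(*tote((22,62)),.14,77.6)
E
```

```text
t 12.8 pos [ 0.5829 -0.2987  0.1518] phi 21.1 open 0.11 grip 58.8 F [-0.6  0.3 -1.5]
shift now [ 226.  -555.4   11.8] | after turn [ 587.8 -118.5   11.8] | turn -0.985 q6 0.55
```

servo_tool --commands '[[[17.4,-42.7,0],0,0],[[17.4,-42.7,0],0,0],[[17.4,-42.7,0],0,0],[[17.4,-42.7,0],0,0],[[17.4,-42.7,0],0,0],[[17.4,-42.7,0],0,0],[[17.4,-42.7,0],0,0],[[17.4,-42.7,0],0,0],[[17.4,-42.7,0],0,0],[[17.4,-42.7,0],0,0],[[17.4,-42.7,0],0,0],[[17.4,-42.7,0],0,0],[[17.4,-42.7,0],0,0],[[0,0,0],-0.164,0],[[0,0,0],-0.164,0],[[0,0,0],-0.164,0],[[0,0,0],-0.164,0],[[0,0,0],-0.164,0],[[0,0,0],-0.164,0],[[0,0,0],0,0]]'

```text
time_s: 15.3
eef_pos: [0.5906, 0.302, 0.1452]
eef_rot: [-0.0, 0.78, 0.625, -0.001]
wrist_force: [-0.6, 0.2, -0.5]
opening: 0.113
grasp_force: 58.9
```

```bash
python3 - <<'E'
from h import *
go(*tote((22,62)),.033,77.6)
E
```

```text
t 15.3 pos [0.5906 0.302  0.1452] phi 77.4 open 0.113 grip 58.9 F [-0.6  0.2 -0.5]
shift now [ -0.5   3.  112.2] | after turn [ -0.5   3.  112.2] | turn -0.003 q6 0.51
```

servo_tool --commands '[[[0,3,35],0,0],[[0,0,35],0,0],[[0,0,20],0,0],[[0,0,10],0,0],[[0,0,7],0,0],[[0,0,5],0,0],[[0,0,0],0,0],[[0,0,0],0,22],[[0,0,0],0,22],[[0,0,0],0,22],[[0,0,-15],0,22],[[0,0,-30],0,22],[[0,0,-45],0,22],[[0,0,0],0,40]]'

```text
time_s: 17.05
eef_pos: [0.5978, 0.3028, 0.1312]
eef_rot: [0.002, 0.78, 0.626, 0.005]
wrist_force: [0.5, -0.5, 0.5]
opening: 0.454
grasp_force: 0.0
```

```bash
python3 - <<'E'
from h import *
go(.507,-.196,.125,-11)
c=shot('wrist','w5');W=cloud(c);L=loc(W);hsv=cv2.cvtColor(c['color'],cv2.COLOR_RGB2HSV)
m=(abs(L[...,0])<48)&(abs(L[...,1]-62)<57)&(hsv[...,1]<50)&(hsv[...,2]>60)&(W[...,2]<.03)
n,l,s,ce=cv2.connectedComponentsWithStats(m.astype(np.uint8))
for i in range(1,n):
  if s[i,4]>300:print(s[i,4],cv2.minAreaRect(L[l==i].astype(np.float32)),np.percentile(W[l==i][:,2],[10,50,90]))
E
```

```text
t 17.05 pos [0.5978 0.3028 0.1312] phi 77.5 open 0.454 grip 0.0 F [ 0.5 -0.5  0.5]
shift now [-506.6   19.2    6.2] | after turn [  6.1 506.9   6.2] | turn 1.545 q6 0.51
2182 ((-22.38738250732422, 69.76397705078125), (85.35887145996094, 14.874482154846191), 88.59630584716797) [0.01468519 0.01767163 0.018693  ]
2343 ((23.035293579101562, 59.459632873535156), (105.31669616699219, 11.938944816589355), 89.46472930908203) [0.01582088 0.01768449 0.01863055]
```

servo_tool --commands '[[[-46,1.75,0],0,40],[[-46,1.75,0],0,40],[[-46,1.75,0],0,40],[[-46,1.75,0],0,40],[[-46,1.75,0],0,40],[[-46,1.75,0],0,40],[[-46,1.75,0],0,40],[[-46,1.75,0],0,40],[[-46,1.75,0],0,40],[[-46,1.75,0],0,40],[[-46,1.75,0],0,40],[[0,0,0],0.172,40],[[0,0,0],0.172,40],[[0,0,0],0.172,40],[[0,0,0],0.172,40],[[0,0,0],0.172,40],[[0,0,0],0.172,40],[[0,0,0],0.172,40],[[0,0,0],0.172,40],[[0,0,0],0.172,40]]'

```text
time_s: 19.6
eef_pos: [0.5031, -0.1961, 0.124]
eef_rot: [-0.0, 0.995, -0.1, -0.001]
wrist_force: [0.1, 0.8, -0.5]
opening: 0.469
grasp_force: 0.0
```

```bash
python3 - <<'E'
from h import *
silver('w6'); go(.507,-.196,.026,-11)
E
```

```text
[277. 205.] 1691 ((506.7295227050781, -195.70767211914062), (11.355287551879883, 70.04090118408203), 78.7417984008789) 0.011567536459764645
t 19.65 pos [ 0.5031 -0.1961  0.124 ] phi -11.9 open 0.468 grip 0.0 F [-0.2 -0.7 -0.2]
shift now [ 3.8 -0.9 98. ] | after turn [ 3.8 -0.8 98. ] | turn -0.016 q6 1.19
```

servo_tool --commands '[[[3.6,-1,35],0,40],[[0,0,30],0,40],[[0,0,20],0,40],[[0,0,13],0,40],[[0,0,0],0,40],[[0,0,0],0,0],[[0,0,0],0,0],[[0,0,0],0,0],[[0,0,0],0,0],[[0,0,0],0,0],[[0,0,-30],0,0],[[0,0,-45],0,0],[[0,0,-45],0,0],[[0,0,0],0,0]]'

```text
time_s: 21.4
eef_pos: [0.5099, -0.1978, 0.1511]
eef_rot: [0.002, 0.995, -0.097, 0.004]
wrist_force: [-0.4, 0.2, 0.1]
opening: 0.116
grasp_force: 58.7
```

```bash
python3 - <<'E'
from h import *
go(*tote((-20,-78)),.14,77.6)
E
```

```text
t 21.4 pos [ 0.5099 -0.1978  0.1511] phi -11.2 open 0.116 grip 58.7 F [-0.4  0.2  0.1]
shift now [ -59.7 -366.3   11.1] | after turn [364.9 -67.6  11.1] | turn -1.549 q6 1.18
```

servo_tool --commands '[[[-6,-36.6,0],0,0],[[-6,-36.6,0],0,0],[[-6,-36.6,0],0,0],[[-6,-36.6,0],0,0],[[-6,-36.6,0],0,0],[[-6,-36.6,0],0,0],[[-6,-36.6,0],0,0],[[-6,-36.6,0],0,0],[[-6,-36.6,0],0,0],[[-6,-36.6,0],0,0],[[0,0,0],-0.172,0],[[0,0,0],-0.172,0],[[0,0,0],-0.172,0],[[0,0,0],-0.172,0],[[0,0,0],-0.172,0],[[0,0,0],-0.172,0],[[0,0,0],-0.172,0],[[0,0,0],-0.172,0],[[0,0,0],-0.172,0],[[0,0,0],0,0]]'

```text
time_s: 23.9
eef_pos: [0.5188, 0.1743, 0.1456]
eef_rot: [-0.001, 0.78, 0.625, -0.001]
wrist_force: [0.3, 0.4, -1.0]
opening: 0.111
grasp_force: 58.8
```

```bash
python3 - <<'E'
from h import *
go(*tote((-20,-78)),.033,77.6)
E
```

```text
t 23.9 pos [0.5188 0.1743 0.1456] phi 77.4 open 0.111 grip 58.8 F [ 0.3  0.4 -1. ]
shift now [ -0.4   3.7 112.6] | after turn [ -0.4   3.7 112.6] | turn -0.003 q6 0.33
```

servo_tool --commands '[[[0,3.5,35],0,0],[[0,0,35],0,0],[[0,0,20],0,0],[[0,0,10],0,0],[[0,0,7],0,0],[[0,0,5],0,0],[[0,0,0],0,0],[[0,0,0],0,22],[[0,0,0],0,22],[[0,0,0],0,22],[[0,0,-15],0,22],[[0,0,-35],0,22],[[0,0,-50],0,22],[[0,0,-30],0,40],[[0,0,0],0,40]]'

```text
time_s: 25.78
eef_pos: [0.5253, 0.174, 0.169]
eef_rot: [0.002, 0.78, 0.626, 0.003]
wrist_force: [0.2, 0.9, -1.3]
opening: 0.47
grasp_force: 0.0
```

```bash
python3 - <<'E'
from h import *
go(*tote((0,0)),.16,-12.4)
c=shot('wrist','w7');W=cloud(c);L=loc(W);z=W[...,2];hsv=cv2.cvtColor(c['color'],cv2.COLOR_RGB2HSV)
m=(abs(L[...,0])<48)&(abs(L[...,1])<119)&(hsv[...,1]<50)&(hsv[...,2]>60)&(z<.03)
n,l,s,ce=cv2.connectedComponentsWithStats(m.astype(np.uint8))
for i in range(1,n):
  if s[i,4]>200:print(ce[i],s[i,4],cv2.minAreaRect(L[l==i].astype(np.float32)),np.percentile(z[l==i],[10,50,90]))
b=(z>.06)&(z<.072)&(abs(L[...,1])<25)&(abs(L[...,0])<65)
print(b.sum(),b.sum() and cv2.minAreaRect(L[b].astype(np.float32)), np.median(z[b]))
E
```

```text
t 25.77 pos [0.5253 0.174  0.169 ] phi 77.5 open 0.47 grip 0.0 F [ 0.2  0.9 -1.3]
shift now [76.5 17.2  9. ] | after turn [ 17.3 -76.5   9. ] | turn 1.569 q6 0.32
[271.61750405  37.49756888] 1234 ((-21.06500244140625, 38.05684280395508), (51.71535110473633, 11.193549156188965), 89.32176971435547) [0.01610479 0.01753419 0.01868252]
[334.07444359  37.13891021] 1303 ((22.63988494873047, 39.063453674316406), (12.316049575805664, 53.69680404663086), 0.16338004171848297) [0.01571287 0.01750032 0.01859254]
[330.17354086 199.35797665] 1285 ((23.26866912841797, -78.24432373046875), (69.54141998291016, 12.220257759094238), 88.87415313720703) [0.01532109 0.0175304  0.01857529]
[274.97875817 200.69444444] 1224 ((-19.487396240234375, -78.97071075439453), (69.76959228515625, 11.003171920776367), 89.5409164428711) [0.01551782 0.01756546 0.01860771]
5220 ((1.0509605407714844, -0.5445556640625), (114.74809265136719, 25.996305465698242), 0.2696325182914734) 0.0657177353989816
```

View pics/w7.png

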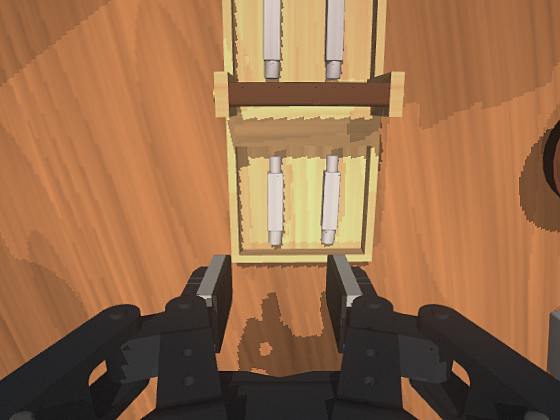

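All four punches lie flat and square in their rows: the long ones at (272,37) and (334,37), the short ones at (275,201) and (330,199). The bar's middle is at about (309,94), tote (1, -0.5) mm. Moving over the bar.

servo_tool --commands '[[[38,9,0],0,45],[[38,9,0],0,45],[[0,0,0],0.1743,45],[[0,0,0],0.1743,45],[[0,0,0],0.1743,45],[[0,0,0],0.1743,45],[[0,0,0],0.1743,45],[[0,0,0],0.1743,45],[[0,0,0],0.1743,45],[[0,0,0],0.1743,45],[[0,0,0],0.1743,45],[[0,0,0],0,45],[[0,0,0],0,45]]'

```text
time_s: 27.45
eef_pos: [0.5565, 0.2439, 0.1639]
eef_rot: [0.0, 0.994, -0.106, -0.001]
wrist_force: [0.3, -0.6, 0.7]
opening: 0.529
grasp_force: 0.0
```

```bash
python3 - <<'E'
from h import *
go(*tote((1,-.5)),.061,-12.4)
c=shot('wrist','w8');W=cloud(c);L=loc(W);z=W[...,2]
b=(z>.06)&(z<.072)&(abs(L[...,1])<25)&(abs(L[...,0])<65)
print(b.sum(),b.sum() and cv2.minAreaRect(L[b].astype(np.float32)), np.median(z[b]))
E
```

```text
t 27.45 pos [0.5565 0.2439 0.1639] phi -12.2 open 0.529 grip 0.0 F [ 0.3 -0.6  0.7]
shift now [  2.8  -1.1 102.9] | after turn [  2.8  -1.1 102.9] | turn 0.004 q6 2.0
4406 ((2.0705299377441406, -0.21135330200195312), (25.97499656677246, 113.38621520996094), 89.92369842529297) 0.06577903024413334
```

servo_tool --commands '[[[3,-1,30],0.003,45],[[0,0,30],0,45],[[0,0,25],0,45],[[0,0,18],0,45],[[0,0,0],0,45],[[0,0,0],0,0],[[0,0,0],0,0],[[0,0,0],0,0],[[0,0,0],0,0],[[0,0,0],0,0],[[0,0,0],0,0],[[0,0,0],0,0]]'

```text
time_s: 29.0
eef_pos: [0.5612, 0.2445, 0.0633]
eef_rot: [-0.0, 0.994, -0.109, 0.001]
wrist_force: [-0.5, -0.6, 6.8]
opening: 0.152
grasp_force: 60.0
```

servo_tool --commands '[[[0,0,-2],0,0],[[0,0,-3],0,0],[[0,0,-4],0,0],[[0,0,-5],0,0],[[0,0,-6],0,0],[[0,0,-8],0,0],[[0,0,-10],0,0],[[0,0,-10],0,0],[[0,0,0],0,0],[[0,0,0],0,0]]'

```text
time_s: 30.25
eef_pos: [0.56, 0.2443, 0.1097]
eef_rot: [0.0, 0.994, -0.109, -0.0]
wrist_force: [-0.3, -0.1, -6.1]
opening: 0.149
grasp_force: 58.5
```

```bash
python3 - <<'E'
from h import *
o=ctrl.get_obs();print(o['eef_pos'],o['wrist_force'],o['torque'])
c=shot('side','s9');W=cloud(c)
cv2.imwrite('pics/s9c.png',cv2.resize(c['color'][80:230,150:350,::-1],None,fx=4,fy=4,interpolation=cv2.INTER_CUBIC))
E
```

```text
[0.56002245 0.24427717 0.1097192 ] [-0.28805585 -0.06118402 -6.06252636] [-0.02833112  0.04504992  0.01989967]
```

View pics/s9c.png

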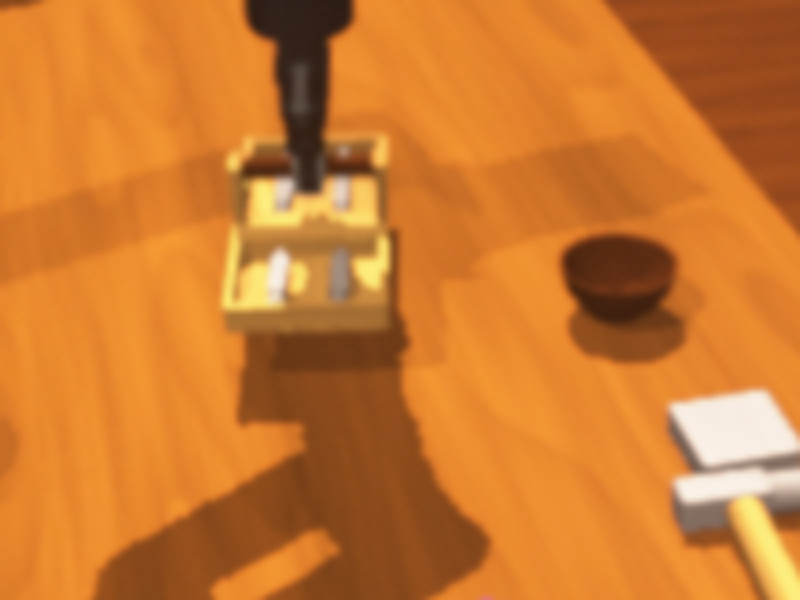

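The tote hangs level with all four punches in it: crop (285,195), (340,195), (278,275) and (340,272). The wrist carries about 6 N, its full weight. Raising it further, gently.

servo_tool --commands '[[[0,0,-4],0,0],[[0,0,-7],0,0],[[0,0,-10],0,0],[[0,0,-12],0,0],[[0,0,-12],0,0],[[0,0,-12],0,0],[[0,0,-12],0,0],[[0,0,-12],0,0],[[0,0,-10],0,0],[[0,0,-6],0,0],[[0,0,-3],0,0],[[0,0,0],0,0],[[0,0,0],0,0],[[0,0,0],0,0],[[0,0,0],0,0],[[0,0,0],0,0],[[0,0,0],0,0]]'

```text
time_s: 32.42
eef_pos: [0.5602, 0.2443, 0.2098]
eef_rot: [0.0, 0.994, -0.109, -0.0]
wrist_force: [0.3, -0.4, -6.5]
opening: 0.152
grasp_force: 58.6
```

```bash
python3 - <<'E'
from h import *
o=ctrl.get_obs();print(o['eef_pos'],o['wrist_force'],abs(o['dq']).max(),o['grasp_force'])
for n in('side','top'):
    W=cloud(shot(n,n+'10'));L=loc(W);z=W[...,2]
    for nm,m in(('y-',abs(L[...,1]+124)<8),('y+',abs(L[...,1]-124)<8),('x+',abs(L[...,0]-53)<5),('x-',abs(L[...,0]+53)<5)):
        m=m&(abs(L[...,0])<58)&(abs(L[...,1])<130)&((abs(L[...,1])>30))&(z>.08)&(z<.2)
        if m.sum()>10: print(n,nm,m.sum(),np.percentile(z[m],[5,25,50,75,95]).round(3))
E
```

```text
[0.56016234 0.24428653 0.20975421] [ 0.32064289 -0.3760309  -6.48371883] 0.0013344068047999253 58.560689091682434
side y- 349 [0.148 0.153 0.159 0.165 0.168]
side y+ 46 [0.164 0.165 0.166 0.167 0.168]
side x+ 56 [0.152 0.164 0.166 0.167 0.168]
side x- 132 [0.15  0.153 0.161 0.166 0.168]
top y- 188 [0.151 0.158 0.166 0.168 0.17 ]
top x+ 151 [0.154 0.165 0.167 0.169 0.17 ]
top x- 164 [0.152 0.155 0.166 0.168 0.17 ]
```

The wall tops sit at 0.166–0.170 m on all four sides, so the tote is level with its underside about 147 mm up. It is still and firmly gripped, so I'm handing in.

```bash
python3 -c "
from bench import ctrl
print(ctrl.hand_in())"
```

```text
the job is handed in; nothing more can be done
None
```

The job is handed in, though no verdict came back: all four punches lay flat and square in their own rows, and the loaded tote is held level and still by its bar about 147 mm above the bench, with no bystander knowingly touched.

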